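# Refill the spring-loaded balm-tin magazine on the honey stall

### The job

Refill the counter magazine with the two small flat balm tins, one at a time: set a tin upright in the mouth of the magazine and push it gently straight down past the sprung lips until they snap shut over it, then do the same with the other. The tins are thin, so never push on a tin or on the magazine with more than 25 N. Leave the magazine with both tins held under its lips, and leave everything else on the counter where it stands.

Things in the scene. Friction and masses are not known exactly. Their poses are not given: they have to be found in the camera images.
- holder: Dark steel holder fixed to the counter: square plate 130 x 130 x 10 mm with a low edge 20 mm high. Origin: centre of its underside, x and y along its sides, z up. In it stands the plywood magazine, an upright open-topped square well, walls parallel to the holder's x and y, 66 x 66 mm outside, 56 x 56 mm inside, empty at the start.
- rim (a point): Point on the holder's axis level with the magazine's rim, 83 mm above the holder's underside. The magazine stands in the holder with play: its real centre is up to 10 mm off this point along the holder's x and y, not measured; find its walls by touch or sight. It stays put under sideways pushes below 15 N. Its outer faces are plain over the upper 8 mm.
- lips (a point): Point on the holder's axis level with the lips' flat undersides, 16 mm below the rim. Steel lips on the -x and +x walls slope inward going down to a 44 mm gap. A tin set in the mouth rests on the slopes, its underside 6 mm below the rim; pushed down (5 to 12 N) it springs them apart, and once its top is below this level (30 mm down from resting) they snap shut over it.
- stop (a point): Point on the holder's axis where the follower ends its travel, 43 mm below the lips' undersides. The follower, a sprung round plate under the tins (it starts 2 mm below the lips), pushes up with 1 to 4 N. With two tins in, this hard stop comes only 3 mm after the second is caught.
- tin_a: Small flat round aluminium balm tin, 52 mm across, 20 mm high, about 45 g, standing on the counter. Origin at the centre of its underside, z up.
- tin_b: Second tin, the same as tin_a.
- wide_tin: Bystander: larger aluminium tin, 72 mm across, 30 mm high, origin at the centre of its underside.
- mini_jar: Bystander: small amber honey jar, 44 mm across, 52 mm high, origin at the centre of its underside.
- bottle: Bystander: green bottle, 60 mm across, 230 mm high, origin at the centre of its underside.
- candle: Bystander: beeswax pillar candle, 52 mm across, 80 mm high, origin at the centre of its underside.
- bowl: Bystander: white sample bowl, 100 mm across, 40 mm high, origin at the centre of its underside.
- card_reader: Bystander: black card reader lying flat, 150 x 75 x 23 mm, origin at the centre of its underside.
Things that resemble listed ones, but are neither listed nor needed, are in the scene too. Leave any blue or red look-alike of the tin_a alone.

How it is judged:
On the way:
1. one tin is caught under the lips while the other is still away from the magazine (((z of tin_a in the frame of holder below 0.0485 m and horizontal distance between tin_a and holder below 0.018 m and angle between tin_a's own z axis and vertical below 0.12 rad and horizontal distance between tin_b and holder above 0.07 m) or (z of tin_b in the frame of holder below 0.0485 m and horizontal distance between tin_b and holder below 0.018 m and angle between tin_b's own z axis and vertical below 0.12 rad and horizontal distance between tin_a and holder above 0.07 m))), for 0.2 s.
At the end, for the whole second after the job is handed in: Both tins lie flat (within 7 degrees), at rest, one on the other inside the magazine (within 18 mm of the holder's centre), the upper one caught below the lips: both undersides less than 48.5 mm above the holder's underside (a caught upper tin stands at 47 mm) (z of each of tin_a, tin_b in the frame of holder below 0.0485 m and horizontal distance between each of tin_a, tin_b and holder below 0.018 m and angle between each of tin_a, tin_b's own z axis and vertical below 0.12 rad and linear speed of each of tin_a, tin_b below 0.02 m/s); the robot touches nothing.
It fails at once if the fingers push with more than 25 N on a tin that is going down past the lips or lies in the magazine ((z of tin_a in the frame of holder below 0.072 m and horizontal distance between tin_a and holder below 0.03 m and contact force between the fingers and tin_a above 25 N) or (z of tin_b in the frame of holder below 0.072 m and horizontal distance between tin_b and holder below 0.03 m and contact force between the fingers and tin_b above 25 N)).
It fails at once if a tin is pushed with more than 25 N against the magazine's rim, walls or lips before it goes in ((z of tin_a in the frame of holder above 0.075 m and contact force between tin_a and holder above 25 N) or (z of tin_b in the frame of holder above 0.075 m and contact force between tin_b and holder above 25 N)).
It fails at once if the fingers push on the magazine or holder with more than 25 N (contact force between the fingers and holder above 25 N).
It fails at once if a bystander is moved by more than 30 mm (distance of any of wide_tin, mini_jar, bottle, candle, bowl, card_reader from where it was at the start of the episode above 0.03 m).
It also fails if it takes over 72 s, if anything falls off the work surface, if the arm or the gripper's body presses on something with over 40 N, if the wrist force passes 120 N, or if a joint passes its speed limit or range.

### The arm

A 6-joint arm with a two-finger parallel gripper is mounted at the origin on the work surface. World frame = base frame: x ahead of the robot, y to its left, z up, the work surface at z = 0. Lengths are in m, angles in rad, forces in N, time in s.
With the tool pointing down it reaches from about 0.25 to 0.775 m from the base axis. Payload 4 kg.
Tool frame: the origin (TCP) lies midway between the tips of the shut fingers; the grasp point (between the pads) lies 19 mm behind it; y points along the fingers, x is the direction in which the jaws open and shut, and the axes are right-handed (so a half turn about y gives the same grasp; the last joint's range is limited). The gripper opens to 94 mm and grips with 3 to 60 N. Pads are 16 mm wide; open, the fingers measure 119 mm over their backs; the gripper's body (75 mm by 177 mm) begins 78 mm behind the grasp point.
Start: joints at [1.178, 0.087, 1.371, -0, 1.684, -0.103], TCP at [0.157, 0.527, 0.206] pointing down, gripper open.
Joint ranges: [-3.1, 3.1], [-0.76, 2.03], [0.27, 2.55], [-1.08, 4.22], [0.17, 2.65], [-2.57, 2.57]. Speed limits (rad/s): [2.79, 2.79, 3.14, 3.14, 3.14, 3.14].

### API

Orientations are given as [roll, pitch, yaw] about the fixed x, y, z axes, in that order (R = Rz(yaw) Ry(pitch) Rx(roll)).
In Python, from bench import robot gives the robot as it stands.
- The arm moves only by the shell command python3 -m creep 'ROWS'. ROWS is JSON, a list of rows, each a list of 7 numbers: the shift along the tool's x, y, z in mm, then the turn, a rotation vector about the tool's x, y, z in degrees, then the closure in counts, from 0 (fully open) to 255 (shut). A call has 1 to 5 rows; each row is the pose to reach, as a shift and turn from the pose commanded when the call began, along the tool's axes at that moment; what a row does not reach only later rows make up. A row lasts 1/8 s, in which the tool goes at most 62.5 mm and 10.7 degrees, less where a joint would pass 70% of its speed; a pose out of reach is approached as far as the arm can. A call with a gripper value outside its range is refused whole. The fingers move at their own pace and stop on an object; the grip force is fixed at half the most. Time passes only in rows, so rows that repeat a pose let the fingers close. It gives the time, the measured TCP pose, the force and the opening at its end, in the units of the state.
- robot.get_obs(): the state, without advancing time (a new reading comes with each control period).
- robot.snapshot(name): name is "scene" or "top" or "wrist"; returns a dict with "color" (480x640x3 uint8, blue, green, red), "fx", "fy", "cx", "cy" (pixels), "world_from_camera" (4x4, takes a point from camera to world coordinates); the wrist camera has in their place "mount" (4x4, takes a point from camera to tool coordinates, whose origin is the TCP and whose axes are the tool frame's). Camera axes: x right, y down, z forward; pixel columns grow to the right and rows downward; lengths in m; the calibration is good to about 2 mm. A picture is of the moment at which its call begins: read the wrist's pose just before it. There is no depth.
- robot.close_job(): hands the job in, once; it reports no verdict.
Trained networks look in the newest picture that a camera, given by its name, has taken for a name from the list of things; names that differ only in an ending like _2 or _b are one class to them, and where a whole thing is asked for, a point or a joint stands for the part that bears it (a point fixed in the world has none). Each returns a list of dicts, best first, with "p" (0 to 1); they miss things now and then, are a little off and sometimes report something else, mostly with a low value. They report only what shows in the picture. A call takes as long as a camera call. They do not tell look-alikes from the thing itself.
- robot.spot_in(name, camera): "point" ([x, y, z] in m, in world coordinates, good to about 4 mm: the middle of the surface that is visible of it).
- robot.landmark_of(name, camera): "point" ([x, y, z] in m, in world coordinates, good to about 4 mm: a listed point, or the origin of a listed thing).
The state is a dict: "time": time; "joint_positions": joint angles; "qvel": joint speeds; "joint_torque": joint torques, N m; "tool_pos": TCP position; "ee_rot": TCP orientation; "wrist_force": force on the tool from outside, world axes, zero at the start; "wrist_torque": the same for the moment, N m; "width": finger opening in m.
Only numpy, scipy, OpenCV 4.12 (cv2) and the standard library are available. Lean on these libraries where they do the work, as an engineer would, in place of code of your own. Each camera call takes 0.05 s, during which the arm holds its last target.

## Working session

There is one attempt and no reset: what is moved stays moved. The work goes in short steps, Python scripts to look and compute and a shell command to move; the robot and the scene stay as the last step left them, time stands still between calls to the robot, and variables do not carry over. Pictures are saved under pics/ and viewed, and the job is handed in when it is done.

```bash
ls; mkdir -p pics; python3 - <<'E'
from bench import robot
import cv2
o=robot.get_obs();print(o)
for c in("scene","top","wrist"):
    s=robot.snapshot(c);cv2.imwrite(f"pics/{c}0.png",s["color"]);print(c,s["fx"],s["cx"],s.get("world_from_camera",s.get("mount")))
    for n in("tin_a","holder","rim","wide_tin"):
        print(n,[(round(d["p"],2),[round(v,3) for v in d["point"]]) for d in robot.landmark_of(n,c)])
E
```

```text
pics
{'time': 0.0, 'joint_positions': array([ 1.17791625e+00,  8.79866947e-02,  1.37225416e+00, -2.02265946e-05,
        1.68360488e+00, -1.03102233e-01]), 'qvel': array([-2.25752228e-04,  8.47282781e-05, -2.98771433e-03,  7.18596151e-04,
       -6.27336872e-04, -9.19125821e-04]), 'joint_torque': array([-2.47733391e-03, -3.40198731e+01, -3.02419209e+01,  7.14308512e-02,
        3.35376954e-02, -2.06872000e-04]), 'tool_pos': array([0.15695593, 0.52655116, 0.20428692]), 'ee_rot': array([-1.57058444,  0.00224318,  1.28101647]), 'wrist_force': array([-0.0561362 , -0.13479263,  0.03538845]), 'wrist_torque': array([0.01766754, 0.02064498, 0.04309876]), 'width': 0.09406300708124204}
scene 584.9010103478079 330.10190316586966 [[-0.79823364  0.33018441 -0.50378697  1.27388087]
 [ 0.60203969  0.46409196 -0.64974369  0.88983045]
 [ 0.01926825 -0.82194702 -0.56923794  0.85849743]
 [ 0.          0.          0.          1.        ]]
tin_a [(0.96, [0.681, 0.053, 0.0]), (0.77, [0.581, 0.125, -0.001]), (0.75, [0.588, 0.252, -0.001]), (0.65, [0.45, -0.023, -0.003]), (0.59, [0.678, 0.181, 0.001])]
hold
[... 374 characters left out ...]
      0.          0.          1.        ]]
tin_a [(0.97, [0.679, 0.18, 0.001]), (0.94, [0.45, -0.029, 0.003]), (0.86, [0.58, 0.123, -0.005]), (0.86, [0.561, 0.023, -0.001]), (0.8, [0.591, 0.252, 0.003]), (0.58, [0.683, 0.056, 0.003])]
holder [(0.94, [0.578, -0.173, 0.001])]
rim [(0.67, [0.577, -0.176, 0.084])]
wide_tin [(0.73, [0.434, 0.075, 0.002])]
wrist 349.9061119646476 322.208410323806 [[ 9.99999951e-01  4.94244566e-05  3.09360027e-04  1.01372158e-03]
 [-2.84629362e-04 -2.69239434e-01  9.63073230e-01 -1.79967406e-01]
 [ 1.30891290e-04 -9.63073271e-01 -2.69239407e-01  7.79589069e-02]
 [ 0.00000000e+00  0.00000000e+00  0.00000000e+00  1.00000000e+00]]
tin_a []
holder []
rim []
wide_tin []
```

View pics/scene0.png

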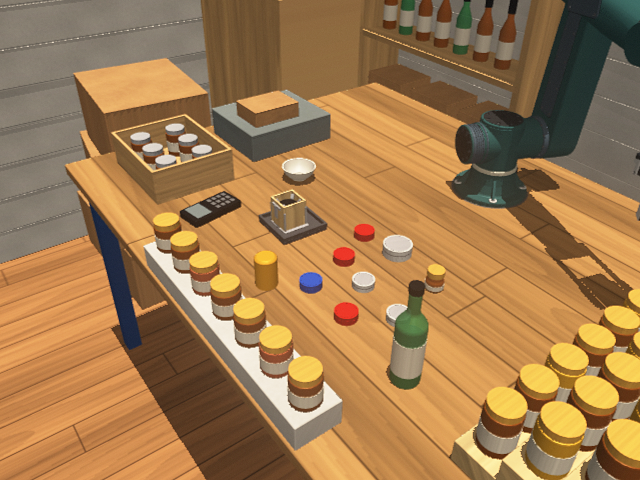

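View pics/top0.png

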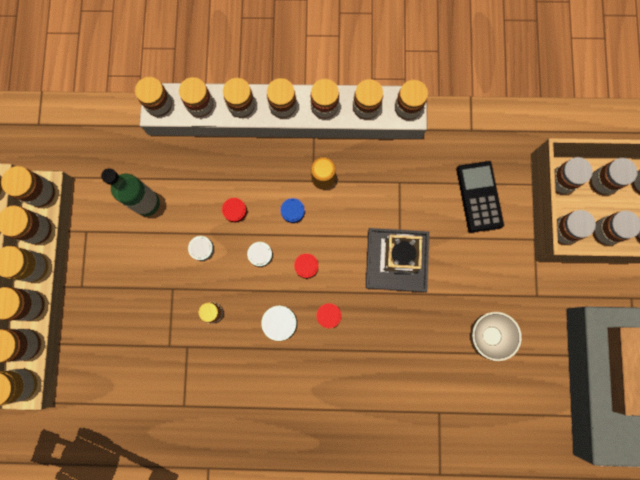

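View pics/wrist0.png

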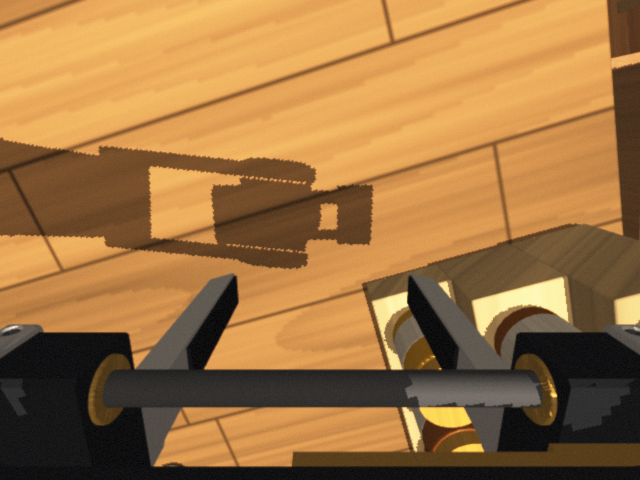

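```bash
python3 - <<'E'
from bench import robot
import cv2,numpy as np
for n in("bottle","candle","bowl","mini_jar","card_reader"):
    for c in("top",):
        print(n,[(round(d["p"],2),[round(v,3) for v in d["point"]]) for d in robot.landmark_of(n,c)][:2])
a=cv2.imread("pics/top0.png");b=cv2.imread("pics/scene0.png")
x=cv2.resize(a[220:300,355:440],None,fx=5,fy=5,interpolation=cv2.INTER_CUBIC)
y=cv2.resize(b[180:250,250:330],None,fx=4.6,fy=5,interpolation=cv2.INTER_CUBIC)
y=cv2.copyMakeBorder(y,0,50,0,0,cv2.BORDER_CONSTANT)[:400]
cv2.imwrite("pics/c1.png",np.hstack([x,y]))
cv2.imwrite("pics/c2.png",cv2.resize(a[190:345,180:345],None,fx=3.5,fy=3.5))
E
```

```text
bottle [(0.65, [0.575, -0.169, 0.028]), (0.61, [0.691, 0.381, 0.001])]
candle [(0.81, [0.753, -0.007, -0.003])]
bowl [(0.65, [0.416, -0.374, -0.002])]
mini_jar [(0.76, [0.454, 0.221, 0.0])]
card_reader [(0.68, [0.723, -0.347, -0.001])]
```

View pics/c1.png

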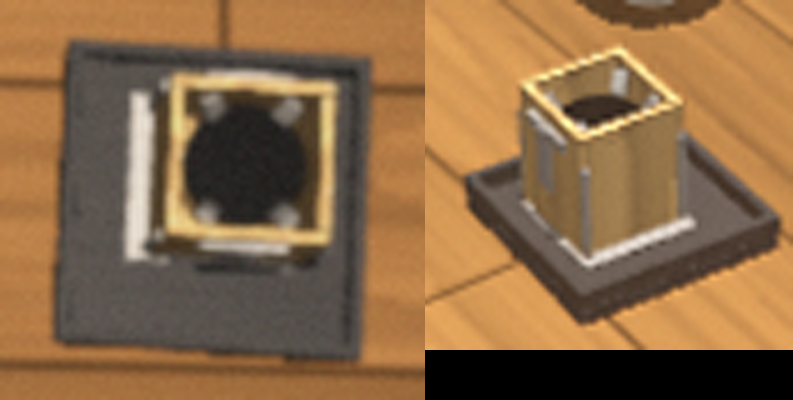

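View pics/c2.png

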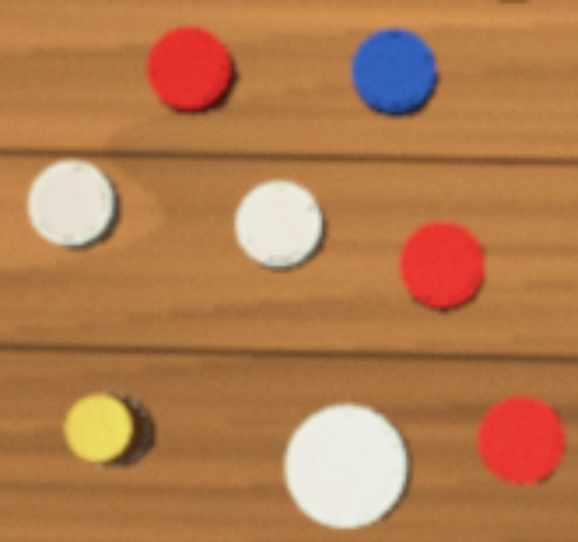

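```bash
cat > h.py <<'E'
from bench import robot
import cv2,numpy as np
from scipy.spatial.transform import Rotation as R
def pose():
    o=robot.get_obs();return o,np.array(o["tool_pos"]),R.from_euler('xyz',o["ee_rot"])
def delta(p,yaw_deg):
    """rows from measured pose to world p, tool down, yaw"""
    o,t,r=pose()
    T=R.from_euler('xyz',[-90,0,yaw_deg],degrees=True)
    s=r.inv().apply(np.array(p)-t)*1000
    rv=(r.inv()*T).as_rotvec(degrees=True)
    print("t",round(o["time"],2),"at",t.round(4),"ee",np.degrees(o["ee_rot"]).round(2),"F",np.round(o["wrist_force"],2),"w",round(o["width"],4),"SHIFT",s.round(1),"TURN",rv.round(2))
def snap(c,fn=None):
    o,t,r=pose();s=robot.snapshot(c)
    if c=="wrist":
        M=np.eye(4);M[:3,:3]=r.as_matrix();M[:3,3]=t;W=M@np.array(s["mount"])
    else: W=np.array(s["world_from_camera"])
    if fn: cv2.imwrite("pics/"+fn,s["color"])
    return s,W
def onplane(s,W,px,z):
    px=np.atleast_2d(px).astype(float)
    d=np.c_[(px[:,0]-s["cx"])/s["fx"],(px[:,1]-s["cy"])/s["fy"],np.ones(len(px))]@W[:3,:3].T
    return W[:3,3]+d*((z-W[2,3])/d[:,2])[:,None]
def proj(s,W,p):
    q=np.linalg.inv(W)@np.r_[p,1.];return np.array([q[0]/q[2]*s["fx"]+s["cx"],q[1]/q[2]*s["fy"]+s["cy"]])
def nets(n,c):
    print(n,c,[(round(d["p"],2),[round(v,3) for v in d["point"]]) for d in robot.landmark_of(n,c)][:7])
E
python3 - <<'E'
from h import *
s,W=snap("top")
c=lambda l:[[355+(x-2)/5,220+(y-2)/5] for x,y in l]
for l,z in(([(70,42),(370,62),(358,358),(57,342)],.02),([(172,72),(338,85),(328,243),(165,235)],.083)):
    q=onplane(s,W,c(l),z);print(q.round(4),q.mean(0).round(4),[round(float(np.degrees(np.arctan2(*(q[i]-q[(i+1)%4])[:2][::-1]))),1) for i in range(4)])
delta([.578,-.176,.20],90)
E
```

```text
[[ 0.6418 -0.1101  0.02  ]
 [ 0.6353 -0.2387  0.02  ]
 [ 0.5082 -0.2322  0.02  ]
 [ 0.5125 -0.1052  0.02  ]] [ 0.5744 -0.1715  0.02  ] [87.1, -2.9, -91.9, 177.8]
[[ 0.6185 -0.1463  0.083 ]
 [ 0.6143 -0.2135  0.083 ]
 [ 0.5497 -0.2088  0.083 ]
 [ 0.5517 -0.1434  0.083 ]] [ 0.5835 -0.178   0.083 ] [86.4, -4.1, -91.8, 177.5]
t 1.05 at [0.1572 0.5271 0.2055] ee [-90.   -0.   73.4] F [ 0.25 -0.08 -1.1 ] w 0.094 SHIFT [-553.5    5.5 -604.2] TURN [  0.  -16.6   0. ]
```

```bash
python3 -m creep '[[-180,0,-200,0,-14,0,0],[-180,0,-200,0,-14,0,0],[-180,0,-200,0,-14,0,0],[-180,0,-200,0,-14,0,0],[-180,0,-200,0,-14,0,0]]'; python3 - <<'E'
from h import *
delta([.5835,-.178,.15],87.3)
E
```

```text
time: 1.68
tool_pos: [0.2987, 0.295, 0.2058]
ee_rot: [-1.572, -0.0, 1.522]
wrist_force: [0.0, -0.1, -0.2]
width: 0.0939
t 1.68 at [0.2987 0.295  0.2058] ee [-9.007e+01 -1.000e-02  8.718e+01] F [ 0.05 -0.07 -0.22] w 0.0939 SHIFT [-458.4   56.1 -307.7] TURN [ 0.07 -0.12  0.01]
```

```bash
python3 -m creep '[[-230,0,-154,0,0,0,0],[-230,0,-154,0,0,0,0],[-230,0,-154,0,0,0,0],[-230,0,-154,0,0,0,0],[-230,0,-154,0,0,0,0]]'; python3 -m creep '[[-228,30,-154,0,0,0,0],[-228,30,-154,0,0,0,0],[-228,30,-154,0,0,0,0],[-228,30,-154,0,0,0,0],[-228,30,-154,0,0,0,0]]'; python3 - <<'E'
from h import *
s,W=snap("wrist","w1.png")
delta([.5835,-.178,.15],87.3)
nets("rim","wrist")
E
```

```text
time: 2.3
tool_pos: [0.4419, 0.0578, 0.2054]
ee_rot: [-1.571, 0.0, 1.521]
wrist_force: [-1.3, 0.7, -0.4]
width: 0.094
time: 2.92
tool_pos: [0.5849, -0.1771, 0.1739]
ee_rot: [-1.569, -0.0, 1.522]
wrist_force: [0.4, 0.8, 0.8]
width: 0.094
t 2.98 at [ 0.5856 -0.179   0.1732] ee [-89.94   0.09  87.16] F [ 0.02 -2.04 -0.71] w 0.0941 SHIFT [ 1.  23.2  2.1] TURN [-0.06 -0.14 -0.09]
rim wrist [(0.59, [0.571, -0.173, 0.081])]
```

View pics/w1.png

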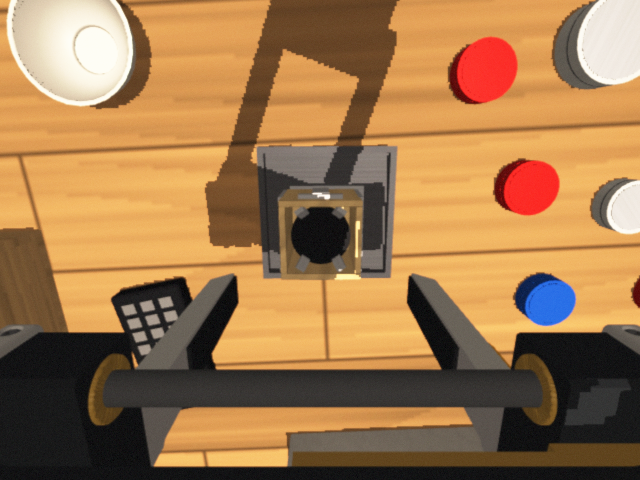

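```bash
python3 -m creep '[[1,40,2,0,0,0,0],[1,75,2,0,0,0,0],[1,90,2,0,0,0,0],[1,95,2,0,0,0,0],[1,95,2,0,0,0,0]]'; python3 - <<'E'
from h import *
delta([.5835,-.178,.078],87.3)
E
```

```text
time: 3.65
tool_pos: [0.583, -0.1729, 0.0818]
ee_rot: [-1.573, 0.001, 1.526]
wrist_force: [-0.3, -0.7, -0.7]
width: 0.094
t 3.65 at [ 0.583  -0.1729  0.0818] ee [-9.011e+01  3.000e-02  8.742e+01] F [-0.26 -0.68 -0.75] w 0.094 SHIFT [-5.1  3.8 -0.8] TURN [ 0.11  0.12 -0.03]
```

```bash
python3 -m creep '[[0,3,0,0,0,0,0],[0,3,0,0,0,0,0],[0,3,0,0,0,0,0]]'; python3 - <<'E'
from h import *
for i in range(3):
  delta([.5835,-.178,.078],87.3)
E
```

```text
time: 4.03
tool_pos: [0.5826, -0.1731, 0.0779]
ee_rot: [-1.572, 0.0, 1.525]
wrist_force: [0.1, 0.6, 0.4]
width: 0.0939
t 4.03 at [ 0.5826 -0.1731  0.0779] ee [-9.004e+01  1.000e-02  8.739e+01] F [0.13 0.58 0.42] w 0.0939 SHIFT [-4.8 -0.1 -1.2] TURN [ 0.04  0.09 -0.01]
t 4.03 at [ 0.5826 -0.1731  0.0779] ee [-9.004e+01  1.000e-02  8.739e+01] F [0.13 0.58 0.42] w 0.0939 SHIFT [-4.8 -0.1 -1.2] TURN [ 0.04  0.09 -0.01]
t 4.03 at [ 0.5826 -0.1731  0.0779] ee [-9.004e+01  1.000e-02  8.739e+01] F [0.13 0.58 0.42] w 0.0939 SHIFT [-4.8 -0.1 -1.2] TURN [ 0.04  0.09 -0.01]
```

```bash
python3 -m creep '[[3,0,0,0,0,0,0],[6,0,0,0,0,0,0],[7,0,0,0,0,0,0],[7,0,0,0,0,0,0]]'; for i in 1 2 3; do python3 -m creep '[[1,0,0,0,0,0,0],[1,0,0,0,0,0,0]]'; done
```

```text
time: 4.53
tool_pos: [0.5827, -0.1658, 0.0774]
ee_rot: [-1.571, -0.0, 1.526]
wrist_force: [-0.4, 0.4, -0.7]
width: 0.0939
time: 4.78
tool_pos: [0.5827, -0.165, 0.0774]
ee_rot: [-1.571, -0.0, 1.525]
wrist_force: [-0.4, -0.4, 0.2]
width: 0.0942
time: 5.03
tool_pos: [0.5827, -0.1646, 0.0774]
ee_rot: [-1.571, 0.001, 1.525]
wrist_force: [-0.8, -1.9, 0.1]
width: 0.094
time: 5.28
tool_pos: [0.5827, -0.1645, 0.0774]
ee_rot: [-1.571, 0.003, 1.525]
wrist_force: [0.6, -5.1, -1.4]
width: 0.094
```

```bash
python3 -m creep '[[-8,0,0,0,0,0,0],[-18,0,0,0,0,0,0],[-26,0,0,0,0,0,0],[-27,0,0,0,0,0,0],[-27,0,0,0,0,0,0]]'; for i in 1 2 3; do python3 -m creep '[[-1,0,0,0,0,0,0],[-1,0,0,0,0,0,0]]'; done
```

```text
time: 5.9
tool_pos: [0.5815, -0.19, 0.0774]
ee_rot: [-1.571, -0.0, 1.525]
wrist_force: [0.0, -0.4, 0.7]
width: 0.0938
time: 6.15
tool_pos: [0.5815, -0.1908, 0.0775]
ee_rot: [-1.571, -0.0, 1.526]
wrist_force: [-0.3, -0.1, 0.2]
width: 0.0941
time: 6.4
tool_pos: [0.5815, -0.1919, 0.0775]
ee_rot: [-1.571, -0.0, 1.525]
wrist_force: [-1.0, -0.4, -0.2]
width: 0.0939
time: 6.65
tool_pos: [0.5814, -0.1927, 0.0775]
ee_rot: [-1.571, -0.001, 1.525]
wrist_force: [0.2, 0.9, -0.1]
width: 0.0942
```

```bash
for i in 1 2; do python3 -m creep '[[-1,0,0,0,0,0,0],[-1,0,0,0,0,0,0]]'; done
```

```text
time: 6.9
tool_pos: [0.5814, -0.1928, 0.0774]
ee_rot: [-1.571, -0.002, 1.526]
wrist_force: [0.2, 4.1, 0.4]
width: 0.0941
time: 7.15
tool_pos: [0.5815, -0.1929, 0.0773]
ee_rot: [-1.571, -0.004, 1.526]
wrist_force: [0.9, 7.6, 1.2]
width: 0.0941
```

```bash
python3 -m creep '[[14,-20,0,0,0,0,0],[14,-20,0,0,50,0,0],[14,-20,0,0,50,0,0],[14,-20,0,0,50,0,0],[14,-20,0,0,50,0,0]]';  python3 -m creep '[[0,0,0,0,50,0,0],[0,0,0,0,50,0,0],[0,0,0,0,50,0,0],[0,0,0,0,50,0,0],[0,0,0,0,50,0,0]]'; python3 - <<'E'
from h import *
delta([.5835,-.1787,.078],-2.6)
s,W=snap("wrist","w2.png")
E
```

```text
time: 7.78
tool_pos: [0.5826, -0.1818, 0.0994]
ee_rot: [-1.574, 0.0, 0.769]
wrist_force: [0.4, 0.5, -0.1]
width: 0.0939
time: 8.4
tool_pos: [0.5826, -0.1818, 0.0994]
ee_rot: [-1.574, -0.003, -0.102]
wrist_force: [0.1, 0.2, 0.3]
width: 0.0936
t 8.4 at [ 0.5826 -0.1818  0.0994] ee [-90.16  -0.14  -5.84] F [0.12 0.23 0.26] w 0.0936 SHIFT [ 0.5 21.4  3.2] TURN [ 0.16 -3.24  0.14]
```

```bash
python3 -m creep '[[0,0,3,0,-3,0,0],[0,10,3,0,-3,0,0],[0,18,3,0,-3,0,0],[0,21,3,0,-3,0,0],[0,21,3,0,-3,0,0]]';  python3 -m creep '[[5,0,0,0,0,0,0],[10,0,0,0,0,0,0],[10,0,0,0,0,0,0]]';for i in 1 2 ; do python3 -m creep '[[1,0,0,0,0,0,0],[1,0,0,0,0,0,0]]'; done
```

```text
time: 9.07
tool_pos: [0.5819, -0.178, 0.0759]
ee_rot: [-1.57, 0.001, -0.045]
wrist_force: [1.0, 0.3, 0.4]
width: 0.0938
time: 9.45
tool_pos: [0.5928, -0.1785, 0.0766]
ee_rot: [-1.571, -0.001, -0.045]
wrist_force: [-0.1, 0.3, -0.0]
width: 0.0936
time: 9.7
tool_pos: [0.5932, -0.1785, 0.0765]
ee_rot: [-1.571, -0.0, -0.045]
wrist_force: [-0.2, 0.7, -0.1]
width: 0.0938
time: 9.95
tool_pos: [0.5942, -0.1785, 0.0765]
ee_rot: [-1.571, -0.0, -0.045]
wrist_force: [-0.1, -0.7, 0.2]
width: 0.0937
```

View pics/w2.png

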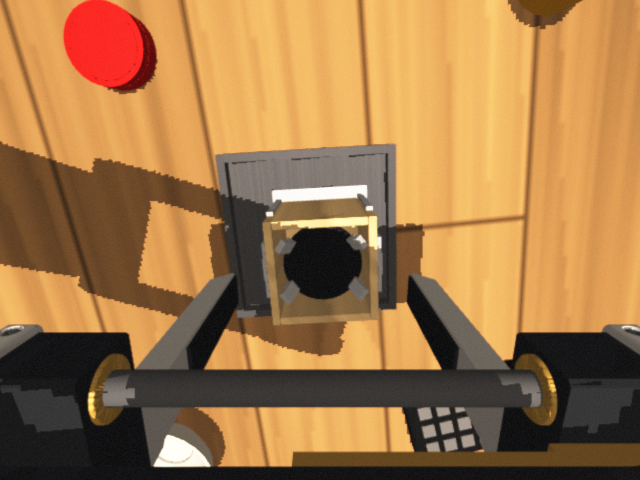

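```bash
for i in 1 2 3 4; do python3 -m creep '[[1,0,0,0,0,0,0],[1,0,0,0,0,0,0]]'; done
```

```text
time: 10.2
tool_pos: [0.5953, -0.1786, 0.0765]
ee_rot: [-1.571, -0.0, -0.045]
wrist_force: [-0.2, 0.1, -0.6]
width: 0.0941
time: 10.45
tool_pos: [0.5963, -0.1786, 0.0765]
ee_rot: [-1.571, -0.0, -0.045]
wrist_force: [-0.0, -0.2, -0.7]
width: 0.0941
time: 10.7
tool_pos: [0.597, -0.1786, 0.0765]
ee_rot: [-1.571, 0.001, -0.045]
wrist_force: [-0.3, -0.8, 1.3]
width: 0.0941
time: 10.95
tool_pos: [0.5971, -0.1787, 0.0763]
ee_rot: [-1.571, 0.003, -0.045]
wrist_force: [-4.9, -0.4, 3.5]
width: 0.0939
```

```bash
python3 -m creep '[[-14,-10,0,0,0,0,0],[-14,-60,30,0,0,0,0],[-28,-60,280,0,0,0,0],[-28,-60,280,0,0,0,0],[-28,-60,280,0,0,0,0]]'; python3 -m creep '[[-5,0,150,0,0,0,0],[-5,0,150,0,0,0,0],[-5,0,150,0,0,0,0],[-5,0,150,0,0,0,0]]';python3 - <<'E'
from h import *
s,W=snap("wrist","w3.png")
delta([.580,.123,.12],-2.6)
nets("tin_a","wrist")
print(proj(s,W,[.58,.123,.02]))
E
```

```text
time: 11.58
tool_pos: [0.5839, 0.0412, 0.138]
ee_rot: [-1.57, -0.004, -0.046]
wrist_force: [0.8, -0.5, 0.5]
width: 0.0942
time: 12.08
tool_pos: [0.5852, 0.1913, 0.1373]
ee_rot: [-1.57, -0.002, -0.042]
wrist_force: [0.5, -0.5, -0.3]
width: 0.0942
t 12.12 at [0.5854 0.1897 0.1372] ee [-89.99  -0.11  -2.49] F [-1.02 -0.12  0.02] w 0.0938 SHIFT [ -2.5  17.2 -66.9] TURN [-0.01  0.11  0.11]
tin_a wrist [(0.93, [0.58, 0.123, 0.002]), (0.92, [0.591, 0.254, -0.002]), (0.85, [0.677, 0.186, 0.004]), (0.63, [0.454, -0.025, 0.004])]
[318.57078467 306.74524044]
```

View pics/w3.png

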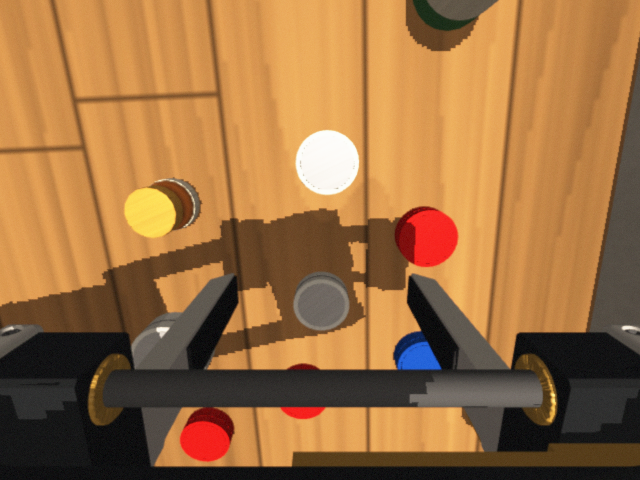

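```bash
python3 -m creep '[[-4,0,-60,0,0,0,0],[-4,10,-67,0,0,0,0],[-4,20,-67,0,0,0,0],[-4,20,-67,0,0,0,0]]';python3 - <<'E'
from h import *
s,W=snap("wrist","w4.png")
delta([.580,.123,.008],-2.6)
nets("tin_a","wrist")
print(proj(s,W,[.58,.123,.02]))
E
```

```text
time: 12.68
tool_pos: [0.5774, 0.1227, 0.1149]
ee_rot: [-1.571, 0.003, -0.045]
wrist_force: [0.3, 0.2, -0.1]
width: 0.0939
t 12.72 at [0.5779 0.1231 0.1156] ee [-89.98   0.09  -2.56] F [ 0.07 -0.17 -0.73] w 0.0939 SHIFT [ 2.300e+00  1.076e+02 -1.000e-01] TURN [-0.02  0.04 -0.09]
tin_a wrist [(0.89, [0.581, 0.124, -0.001]), (0.83, [0.56, 0.025, -0.003]), (0.81, [0.59, 0.254, 0.003]), (0.73, [0.682, 0.052, -0.0]), (0.65, [0.677, 0.184, 0.004])]
[324.77310821 242.302531  ]
```

View pics/w4.png

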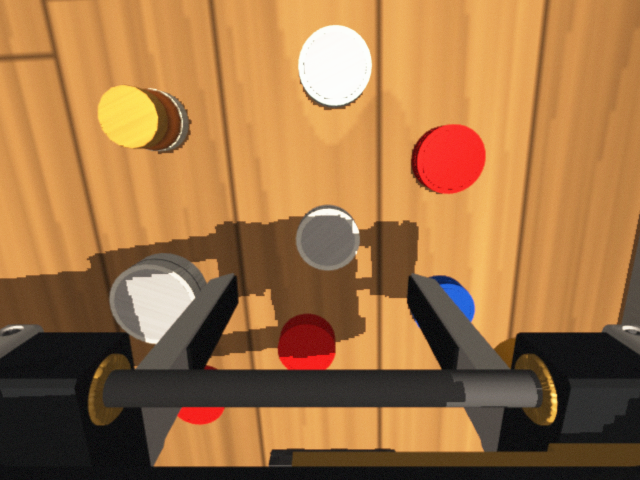

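```bash
python3 - <<'E'
from h import *
a=cv2.imread("pics/w4.png")
cv2.imwrite("pics/c4.png",cv2.resize(a[10:280,280:380],None,fx=2.2,fy=2.2))
# rays from the two wrist poses
s=dict(fx=349.906,fy=349.906,cx=322.21,cy=0)
r=robot.snapshot("wrist");s={k:r[k] for k in("fx","fy","cx","cy")};m=np.array(r["mount"])
def W(t,e):
    M=np.eye(4);M[:3,:3]=R.from_euler('xyz',e,degrees=True).as_matrix();M[:3,3]=t;return M@m
W1=W([.5854,.1897,.1372],[-89.99,-.11,-2.49]);W2=W([.5779,.1231,.1156],[-89.98,.09,-2.56])
for p1,p2 in(((321,301),(328,239)),((327,161),(335,64))):
    P=[np.diag([1,1,1])@np.array([[s["fx"],0,s["cx"]],[0,s["fy"],s["cy"]],[0,0,1]])@np.linalg.inv(w)[:3] for w in(W1,W2)]
    x=cv2.triangulatePoints(P[0],P[1],np.array(p1,float),np.array(p2,float)).ravel();print((x[:3]/x[3]).round(4), onplane(s,W2,p2,.02).round(4))
E
```

```text
[0.5829 0.1244 0.0144] [[0.5833 0.1258 0.02  ]]
[0.5931 0.254  0.029 ] [[0.5936 0.2557 0.02  ]]
```

View pics/c4.png

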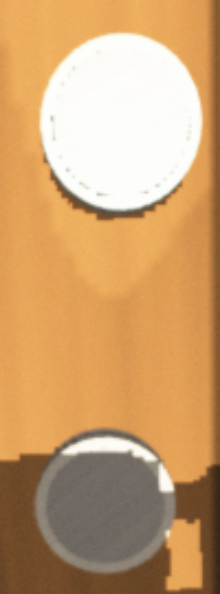

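```bash
python3 -m creep '[[4,50,1.5,0,0,0,0],[4,85,1.5,0,0,0,0],[4,103,1.5,0,0,0,0],[4,107,1.5,0,0,0,0],[4,107,1.5,0,0,0,0]]'; python3 -m creep '[[0,0,0,0,0,0,200],[0,0,0,0,0,0,200],[0,0,0,0,0,0,200],[0,0,0,0,0,0,200]]';python3 - <<'E'
from h import *
delta([.582,.1245,.0085],-2.6)
E
```

```text
time: 13.45
tool_pos: [0.5834, 0.1243, 0.0108]
ee_rot: [-1.57, -0.002, -0.045]
wrist_force: [-0.0, -0.3, 0.6]
width: 0.0938
time: 13.95
tool_pos: [0.5824, 0.124, 0.0097]
ee_rot: [-1.571, -0.0, -0.045]
wrist_force: [0.3, -0.0, 0.0]
width: 0.0573
t 13.95 at [0.5824 0.124  0.0097] ee [-8.999e+01 -2.000e-02 -2.580e+00] F [ 0.29 -0.04  0.05] w 0.0573 SHIFT [-0.5  1.2  0.5] TURN [-0.01  0.02  0.02]
```

Fingers still closing; finish, then reopen, turn 90° and grip across.

```bash
python3 -m creep '[[0,0,0,0,0,0,200],[0,0,0,0,0,0,200],[0,0,0,0,0,0,200]]'; python3 -m creep '[[0,0,0,0,0,0,60],[0,0,0,0,0,0,60],[0,-18,0,0,0,0,0],[0,-18,0,0,-40,0,0],[0,-18,0,0,-40,0,0]]'; python3 -m creep '[[0,0,0,0,-50,0,0],[0,0,0,0,-50,0,0],[0,0,0,0,-50,0,0],[0,0,0,0,-50,0,0],[0,0,0,0,-50,0,0]]'; python3 - <<'E'
from h import *
delta([.5824,.124,.0085],87.4)
E
```

```text
time: 14.32
tool_pos: [0.5823, 0.124, 0.0095]
ee_rot: [-1.571, 0.0, -0.045]
wrist_force: [0.3, -0.8, 1.2]
width: 0.0512
time: 14.95
tool_pos: [0.5833, 0.1242, 0.0295]
ee_rot: [-1.571, -0.003, 0.336]
wrist_force: [0.7, -0.0, 0.1]
width: 0.0933
time: 15.58
tool_pos: [0.583, 0.1241, 0.0291]
ee_rot: [-1.573, -0.001, 1.207]
wrist_force: [-0.9, 0.1, 0.8]
width: 0.0941
t 15.57 at [0.583  0.1241 0.0291] ee [-9.010e+01 -6.000e-02  6.916e+01] F [-0.88  0.13  0.82] w 0.0941 SHIFT [-0.4 20.6  0.6] TURN [  0.11 -18.24   0.04]
```

```bash
python3 -m creep '[[0,0,0.6,0,-18,0,0],[0,10,0.6,0,-18,0,0],[0,20,0.6,0,-18,0,0],[0,20,0.6,0,-18,0,100]]'; python3 -m creep '[[0,0,0,0,0,0,200],[0,0,0,0,0,0,200],[0,0,0,0,0,0,200],[0,0,0,0,0,0,200],[0,0,0,0,0,0,200]]';python3 - <<'E'
from h import *
delta([.5829,-.1787,.13],87.4)
E
```

```text
time: 16.08
tool_pos: [0.5812, 0.1242, 0.0069]
ee_rot: [-1.569, 0.0, 1.515]
wrist_force: [-0.2, 0.4, 0.2]
width: 0.0873
time: 16.7
tool_pos: [0.5819, 0.1243, 0.0077]
ee_rot: [-1.571, -0.0, 1.517]
wrist_force: [-0.2, -0.3, 1.2]
width: 0.0511
t 16.7 at [0.5819 0.1243 0.0077] ee [-9.002e+01 -1.000e-02  8.691e+01] F [-0.17 -0.29  1.17] w 0.0511 SHIFT [-302.5 -122.3  -17.4] TURN [ 0.02 -0.49  0.01]
```

```bash
python3 -m creep '[[0,-60,0,0,0,0,200],[-30,-110,0,0,-0.5,0,200],[-120,-115,-10,0,-0.5,0,200],[-180,-115,-10,0,-0.5,0,200],[-180,-115,-10,0,-0.5,0,200]]';python3 - <<'E'
from h import *
delta([.5829,-.1787,.10],87.4)
E
```

```text
time: 17.32
tool_pos: [0.5818, -0.0593, 0.1227]
ee_rot: [-1.571, 0.001, 1.522]
wrist_force: [-0.0, 1.0, -0.4]
width: 0.0512
t 17.32 at [ 0.5818 -0.0593  0.1227] ee [-9.002e+01  4.000e-02  8.722e+01] F [-0.04  1.01 -0.37] w 0.0512 SHIFT [-119.2   22.8   -6.9] TURN [ 0.02 -0.18 -0.04]
```

```bash
python3 -m creep '[[-60,0,-3.5,0,0,0,200],[-110,0,-6.5,0,0,0,200],[-115,0,-7,0,0,0,200],[-115,0,-7,0,0,0,200],[-115,0,-7,0,0,0,200]]';python3 - <<'E'
from h import *
s,W=snap("wrist","w5.png")
delta([.5829,-.1787,.0930],87.4)
E
```

```text
time: 17.95
tool_pos: [0.5839, -0.1698, 0.1224]
ee_rot: [-1.571, -0.001, 1.527]
wrist_force: [-0.7, -0.6, -0.7]
width: 0.0514
t 18.0 at [ 0.584  -0.1697  0.1225] ee [-9.000e+01 -3.000e-02  8.752e+01] F [-0.19  0.3  -0.66] w 0.051 SHIFT [-9.1 29.5  0.7] TURN [-0.    0.12  0.03]
```

View pics/w5.png

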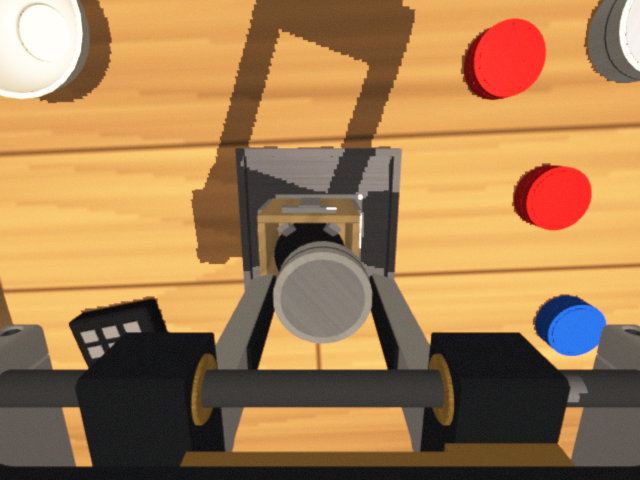

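```bash
python3 -m creep '[[-9,10,0.7,0,0,0,200],[-9,20,0.7,0,0,0,200],[-9,27,0.7,0,0,0,200],[-9,27,0.7,0,0,0,200],[-9,27,0.7,0,0,0,200]]';python3 - <<'E'
from h import *
delta([.5829,-.1787,.0850],87.4)
E
```

```text
time: 18.62
tool_pos: [0.5829, -0.1802, 0.0956]
ee_rot: [-1.571, 0.0, 1.526]
wrist_force: [0.2, -0.7, -0.1]
width: 0.051
t 18.62 at [ 0.5829 -0.1802  0.0956] ee [-90.02   0.    87.41] F [ 0.16 -0.67 -0.09] w 0.051 SHIFT [ 1.5 10.6  0.1] TURN [ 0.02  0.01 -0.  ]
```

```bash
python3 -m creep '[[1.5,0,0,0,0,0,200],[1.5,3,0,0,0,0,200],[1.5,5,0,0,0,0,200],[1.5,5,0,0,0,0,200]]'; for i in 1 2; do python3 -m creep '[[0,1.5,0,0,0,0,200],[0,1.5,0,0,0,0,200]]';done
```

```text
time: 19.12
tool_pos: [0.5826, -0.1786, 0.0901]
ee_rot: [-1.57, -0.0, 1.526]
wrist_force: [-0.3, 0.8, 0.3]
width: 0.0513
time: 19.38
tool_pos: [0.5828, -0.1787, 0.0888]
ee_rot: [-1.571, -0.0, 1.526]
wrist_force: [-1.0, 0.4, -0.4]
width: 0.0513
time: 19.62
tool_pos: [0.5827, -0.1787, 0.0873]
ee_rot: [-1.571, -0.0, 1.526]
wrist_force: [0.7, -0.1, -0.1]
width: 0.0515
```

```bash
for i in 1 2 3; do python3 -m creep '[[0,0.8,0,0,0,0,200],[0,0.8,0,0,0,0,200]]';done
```

```text
time: 19.88
tool_pos: [0.5828, -0.1787, 0.0866]
ee_rot: [-1.571, -0.0, 1.526]
wrist_force: [0.7, 0.5, -0.8]
width: 0.0513
time: 20.12
tool_pos: [0.5828, -0.1787, 0.0858]
ee_rot: [-1.571, -0.0, 1.526]
wrist_force: [-0.1, -0.9, 0.1]
width: 0.0511
time: 20.38
tool_pos: [0.5828, -0.1787, 0.0849]
ee_rot: [-1.571, -0.0, 1.526]
wrist_force: [-0.3, 0.3, -0.5]
width: 0.0516
```

```bash
python3 -m creep '[[0,0,0,0,0,0,120],[0,0,0,0,0,0,90],[0,0,0,0,0,0,60],[0,-15,0,0,0,0,60],[0,-40,0,0,0,0,60]]';python3 - <<'E'
from h import *
s,W=snap("wrist","w6.png")
delta([.5829,-.1787,.105],87.4)
E
```

```text
time: 21.0
tool_pos: [0.5824, -0.1785, 0.1254]
ee_rot: [-1.569, -0.001, 1.526]
wrist_force: [-0.6, -0.2, -0.5]
width: 0.0718
t 21.05 at [ 0.5848 -0.1795  0.1307] ee [-90.39   0.14  87.41] F [ 0.35 -0.51  2.49] w 0.0718 SHIFT [ 0.8 25.7  2.1] TURN [ 0.39  0.01 -0.14]
```

View pics/w6.png

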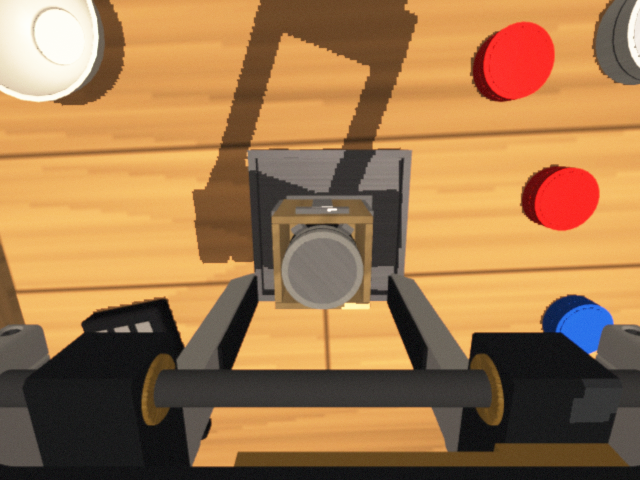

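```bash
python3 -m creep '[[0,0,0,0,0,0,255],[0,0,0,0,0,0,255],[0,0,0,0,0,0,255],[0,0,0,0,0,0,255],[0,0,0,0,0,0,255]]'; python3 -m creep '[[0,0,0,0,0,0,255],[0,0,0,0,0,0,255],[0,10,0,0,0,0,255],[0,15,0,0,0,0,255],[0,15,0,0,0,0,255]]';python3 - <<'E'
from h import *
delta([.5829,-.1787,.097],87.4)
E
```

```text
time: 21.68
tool_pos: [0.5827, -0.1786, 0.1246]
ee_rot: [-1.57, -0.0, 1.526]
wrist_force: [-0.4, -0.3, -0.4]
width: 0.0254
time: 22.3
tool_pos: [0.5822, -0.1785, 0.1089]
ee_rot: [-1.569, -0.001, 1.526]
wrist_force: [0.1, 0.1, 0.3]
width: 0.0002
t 22.3 at [ 0.5822 -0.1785  0.1089] ee [-8.989e+01 -5.000e-02  8.741e+01] F [0.08 0.12 0.26] w 0.0002 SHIFT [-0.2 11.9 -0.7] TURN [-0.11  0.01  0.05]
```

```bash
python3 -m creep '[[0,4,0,0,0,0,255],[0,8,0,0,0,0,255],[0,10,0,0,0,0,255],[0,11,0,0,0,0,255],[0,12,0,0,0,0,255]]'; for i in 1 2 ; do python3 -m creep '[[0,1,0,0,0,0,255],[0,2,0,0,0,0,255],[0,3,0,0,0,0,255]]';done
```

```text
time: 22.92
tool_pos: [0.5829, -0.1787, 0.0981]
ee_rot: [-1.571, -0.0, 1.526]
wrist_force: [1.2, 0.1, -0.3]
width: 0.0005
time: 23.3
tool_pos: [0.5832, -0.1788, 0.0958]
ee_rot: [-1.572, 0.0, 1.526]
wrist_force: [-0.1, 0.5, 1.3]
width: 0.0005
time: 23.68
tool_pos: [0.5833, -0.1788, 0.0928]
ee_rot: [-1.572, 0.0, 1.526]
wrist_force: [0.7, 0.9, 5.5]
width: 0.0003
```

```bash
for i in 1 2 3; do python3 -m creep '[[0,1,0,0,0,0,255],[0,2,0,0,0,0,255],[0,3,0,0,0,0,255],[0,4,0,0,0,0,255]]';done
```

```text
time: 24.18
tool_pos: [0.5835, -0.1788, 0.0893]
ee_rot: [-1.573, 0.0, 1.526]
wrist_force: [-0.5, 0.4, 0.2]
width: 0.0002
time: 24.68
tool_pos: [0.5826, -0.1782, 0.0838]
ee_rot: [-1.57, -0.001, 1.526]
wrist_force: [-0.8, 2.5, 3.2]
width: 0.0004
time: 25.18
tool_pos: [0.5828, -0.1786, 0.08]
ee_rot: [-1.571, -0.0, 1.526]
wrist_force: [-0.2, 2.9, 3.4]
width: 0.0004
```

```bash
python3 - <<'E'
from h import *
s,W=snap("wrist");t,_=snap("scene")
a=cv2.resize(s["color"][180:340,240:410],None,fx=2.3,fy=2.3)
b=cv2.resize(t["color"][150:250,240:340],None,fx=3.68,fy=3.68)
cv2.imwrite("pics/w7.png",np.hstack([a,b]))
E
```

```text
(no output)
```

View pics/w7.png

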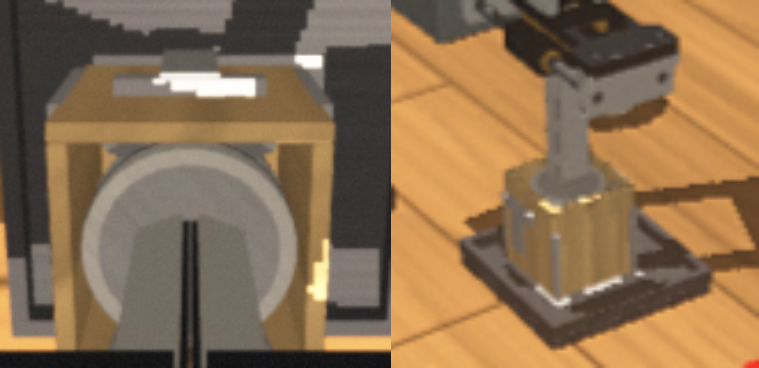

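```bash
for i in 1 2 3; do python3 -m creep '[[0,1,0,0,0,0,255],[0,2,0,0,0,0,255],[0,3,0,0,0,0,255],[0,4,0,0,0,0,255]]';done
```

```text
time: 25.78
tool_pos: [0.5829, -0.1788, 0.0761]
ee_rot: [-1.571, 0.0, 1.526]
wrist_force: [-0.6, 1.5, 3.1]
width: 0.0003
time: 26.28
tool_pos: [0.5829, -0.1788, 0.0721]
ee_rot: [-1.571, 0.0, 1.526]
wrist_force: [-0.4, 2.4, 2.7]
width: 0.0004
time: 26.78
tool_pos: [0.5829, -0.1788, 0.068]
ee_rot: [-1.571, 0.0, 1.526]
wrist_force: [-0.3, 1.6, 3.0]
width: 0.0009
```

```bash
python3 -m creep '[[0,1,0,0,0,0,255],[0,2,0,0,0,0,255],[0,3,0,0,0,0,255],[0,3,0,0,0,0,255]]';python3 -m creep '[[0,0.5,0,0,0,0,255],[0,1,0,0,0,0,255],[0,1,0,0,0,0,255]]'
```

```text
time: 27.28
tool_pos: [0.5828, -0.1788, 0.0648]
ee_rot: [-1.571, 0.0, 1.526]
wrist_force: [-0.0, 0.4, 1.1]
width: 0.0002
time: 27.65
tool_pos: [0.5828, -0.1788, 0.0641]
ee_rot: [-1.571, 0.0, 1.525]
wrist_force: [0.6, 0.6, 1.3]
width: 0.0
```

```bash
python3 -m creep '[[0,-3,0,0,0,0,255],[0,-8,0,0,0,0,255],[0,-40,0,0,0,0,255],[0,-75,0,0,0,0,0],[0,-75,0,0,0,0,0]]'; python3 - <<'E'
from h import *
s,W=snap("wrist");t,_=snap("scene");u,_=snap("top")
a=cv2.resize(s["color"][150:320,235:405],None,fx=2.2,fy=2.2,interpolation=2)[:374]
b=cv2.resize(u["color"][220:300,365:445],None,fx=4.675,fy=4.675,interpolation=2)
cv2.imwrite("pics/w8.png",np.hstack([a,b]))
delta([.591,.254,.11],-2.6)
nets("tin_a","wrist");nets("tin_a","top")
E
```

```text
time: 28.28
tool_pos: [0.5846, -0.1795, 0.143]
ee_rot: [-1.577, 0.002, 1.526]
wrist_force: [0.4, -0.1, -0.5]
width: 0.0171
t 28.43 at [ 0.582  -0.1784  0.1376] ee [-8.986e+01 -5.000e-02  8.741e+01] F [0.09 0.06 0.1 ] w 0.0292 SHIFT [432.4  28.   10.5] TURN [-1.500e-01  9.001e+01 -7.000e-02]
tin_a wrist [(0.98, [0.455, -0.025, 0.004]), (0.97, [0.68, 0.056, -0.003]), (0.78, [0.582, -0.179, 0.047]), (0.72, [0.559, 0.019, -0.003])]
tin_a top [(0.95, [0.685, 0.055, 0.002]), (0.91, [0.564, 0.022, 0.0]), (0.87, [0.452, -0.028, -0.0]), (0.82, [0.677, 0.181, 0.0]), (0.59, [0.592, 0.252, 0.001]), (0.48, [0.581, -0.179, 0.043])]
```

View pics/w8.png

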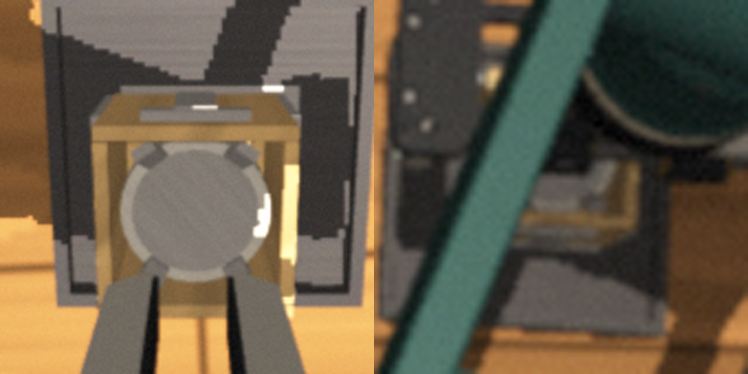

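```bash
python3 -m creep '[[216,0,5,0,45,0,0],[216,0,5,0,45,0,0],[216,0,5,0,45,0,0],[216,0,5,0,45,0,0],[216,0,5,0,45,0,0]]'; python3 - <<'E'
from h import *
delta([.592,.254,.11],-2.6)
E
```

```text
time: 29.15
tool_pos: [0.5865, 0.0405, 0.1374]
ee_rot: [-1.568, 0.002, 0.742]
wrist_force: [-0.4, -0.5, -0.8]
width: 0.0873
t 29.15 at [0.5865 0.0405 0.1374] ee [-89.85   0.09  42.51] F [-0.45 -0.51 -0.75] w 0.0873 SHIFT [148.3  27.6 153.6] TURN [-0.11 45.11 -0.15]
```

```bash
python3 -m creep '[[148,25,154,0,45,0,0],[148,25,154,0,45,0,0],[148,25,154,0,45,0,0],[148,25,154,0,45,0,0],[148,25,154,0,45,0,0]]';python3 -m creep '[[0,0,0,0,0,0,0]]'; python3 - <<'E'
from h import *
s,W=snap("wrist","w9.png")
delta([.592,.254,.0085],-2.6)
nets("tin_a","wrist")
E
```

```text
time: 29.78
tool_pos: [0.5912, 0.2537, 0.1112]
ee_rot: [-1.572, 0.004, -0.044]
wrist_force: [0.4, -0.8, -0.4]
width: 0.0939
time: 29.9
tool_pos: [0.5921, 0.2511, 0.1123]
ee_rot: [-1.572, 0.003, -0.043]
wrist_force: [0.3, -0.5, -0.6]
width: 0.0941
t 29.95 at [0.5923 0.2507 0.1127] ee [-90.05   0.13  -2.52] F [ 0.44 -0.08  0.38] w 0.0938 SHIFT [ -0.2 104.2   3.4] TURN [ 0.05  0.08 -0.13]
tin_a wrist [(0.78, [0.677, 0.182, 0.005]), (0.64, [0.679, 0.053, -0.002]), (0.62, [0.557, 0.022, -0.003])]
```

View pics/w9.png

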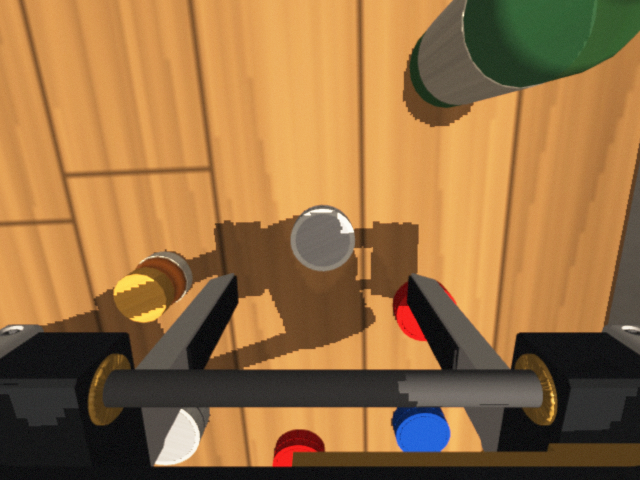

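```bash
python3 -m creep '[[0,50,1.5,0,0,0,0],[0,85,1.5,0,0,0,0],[0,101,1.5,0,0,0,0],[0,104,1.5,0,0,0,0],[0,104,1.5,0,0,0,100]]'; python3 -m creep '[[0,0,0,0,0,0,200],[0,0,0,0,0,0,200],[0,0,0,0,0,0,200],[0,0,0,0,0,0,200],[0,0,0,0,0,0,200]]';python3 - <<'E'
from h import *
delta([.592,.252,.0085],-2.6)
E
```

```text
time: 30.62
tool_pos: [0.5942, 0.2524, 0.0117]
ee_rot: [-1.57, -0.003, -0.045]
wrist_force: [0.5, 0.2, 1.6]
width: 0.0873
time: 31.25
tool_pos: [0.5931, 0.2524, 0.0104]
ee_rot: [-1.571, -0.0, -0.045]
wrist_force: [-1.5, 0.6, 0.9]
width: 0.0515
t 31.25 at [0.5931 0.2524 0.0104] ee [-8.999e+01 -1.000e-02 -2.580e+00] F [-1.46  0.61  0.89] w 0.0515 SHIFT [-1.1  1.9 -0.5] TURN [-0.01  0.02  0.01]
```

```bash
python3 -m creep '[[0,0,0,0,0,0,60],[0,0,0,0,0,0,60],[0,-18,0,0,0,0,0],[0,-18,0,0,-40,0,0],[0,-18,0,0,-40,0,0]]'; python3 -m creep '[[0,0,0,0,-50,0,0],[0,0,0,0,-50,0,0],[0,0,0,0,-50,0,0],[0,0,0,0,-50,0,0],[0,0,0,0,-50,0,0]]'; python3 - <<'E'
from h import *
delta([.5931,.2524,.0085],87.4)
E
```

```text
time: 31.88
tool_pos: [0.594, 0.2526, 0.0301]
ee_rot: [-1.571, -0.003, 0.336]
wrist_force: [-0.6, 0.7, 0.1]
width: 0.0938
time: 32.5
tool_pos: [0.5937, 0.2525, 0.0297]
ee_rot: [-1.572, -0.001, 1.207]
wrist_force: [0.5, 0.3, 0.5]
width: 0.0943
t 32.5 at [0.5937 0.2525 0.0297] ee [-9.008e+01 -7.000e-02  6.915e+01] F [0.48 0.26 0.52] w 0.0943 SHIFT [-0.4 21.2  0.6] TURN [  0.1  -18.25   0.06]
```

```bash
python3 -m creep '[[0,0,0.4,0,-18.5,0,0],[0,10,0.4,0,-18.5,0,0],[0,20,0.4,0,-18.5,0,0],[0,20.5,0.4,0,-18.5,0,100]]'; python3 -m creep '[[0,0,0,0,0,0,200],[0,0,0,0,0,0,200],[0,0,0,0,0,0,200],[0,0,0,0,0,0,200],[0,0,0,0,0,0,200]]';python3 - <<'E'
from h import *
delta([.5829,-.1787,.13],87.4)
E
```

```text
time: 33.0
tool_pos: [0.5921, 0.2523, 0.0069]
ee_rot: [-1.569, 0.0, 1.523]
wrist_force: [0.2, -0.4, -0.3]
width: 0.0871
time: 33.62
tool_pos: [0.5929, 0.2526, 0.0079]
ee_rot: [-1.571, -0.0, 1.525]
wrist_force: [0.6, 0.2, 1.3]
width: 0.0514
t 33.62 at [0.5929 0.2526 0.0079] ee [-9.003e+01 -2.000e-02  8.739e+01] F [0.59 0.16 1.28] w 0.0514 SHIFT [-431.2 -122.2   -9.8] TURN [ 0.03 -0.01  0.02]
```

```bash
python3 -m creep '[[0,-60,0,0,0,0,200],[-30,-110,0,0,0,0,200],[-90,-115,-3,0,0,0,200],[-150,-115,-5,0,0,0,200],[-180,-115,-5,0,0,0,200]]';python3 -m creep '[[-60,0,0,0,0,0,200],[-120,0,0,0,0,0,200],[-180,0,-3,0,0,0,200],[-230,0,-5,0,0,0,200],[-240,0,-5,0,0,0,200]]';python3 -m creep '[[0,0,0,0,0,0,200]]';python3 - <<'E'
from h import *
delta([.5829,-.1787,.095],87.4)
E
```

```text
time: 34.25
tool_pos: [0.5892, 0.0695, 0.1227]
ee_rot: [-1.571, 0.001, 1.523]
wrist_force: [0.3, -0.2, -0.5]
width: 0.0511
time: 34.88
tool_pos: [0.583, -0.1707, 0.1221]
ee_rot: [-1.57, 0.0, 1.521]
wrist_force: [0.0, 0.8, -1.2]
width: 0.0511
time: 35.0
tool_pos: [0.5834, -0.1676, 0.1222]
ee_rot: [-1.57, -0.001, 1.524]
wrist_force: [0.3, 0.5, -1.6]
width: 0.0513
t 35.0 at [ 0.5834 -0.1676  0.1222] ee [-8.996e+01 -6.000e-02  8.733e+01] F [ 0.27  0.53 -1.62] w 0.0513 SHIFT [-11.1  27.2  -0.1] TURN [-0.04 -0.07  0.06]
```

```bash
python3 -m creep '[[-10.5,10,0,0,0,0,200],[-10.5,20,0,0,0,0,200],[-10.5,26,0,0,0,0,200],[-10.5,26,0,0,0,0,200],[-10.5,26,0,0,0,0,200]]';python3 - <<'E'
from h import *
delta([.5829,-.1787,.0850],87.4)
E
```

```text
time: 35.62
tool_pos: [0.5833, -0.1778, 0.0968]
ee_rot: [-1.571, 0.0, 1.526]
wrist_force: [0.8, -0.6, -0.3]
width: 0.0512
t 35.62 at [ 0.5833 -0.1778  0.0968] ee [-90.02   0.    87.42] F [ 0.76 -0.58 -0.26] w 0.0512 SHIFT [-0.9 11.8  0.4] TURN [ 0.02  0.02 -0.  ]
```

```bash
python3 -m creep '[[-1,0,0.3,0,0,0,200],[-1,3,0.3,0,0,0,200],[-1,6,0.3,0,0,0,200],[-1,6,0.3,0,0,0,200]]'; for i in 1 2 3; do python3 -m creep '[[0,1.5,0,0,0,0,200],[0,1.5,0,0,0,0,200]]';done
```

```text
time: 36.12
tool_pos: [0.5825, -0.179, 0.09]
ee_rot: [-1.57, -0.0, 1.525]
wrist_force: [1.4, 0.5, -0.3]
width: 0.0511
time: 36.38
tool_pos: [0.5827, -0.179, 0.0889]
ee_rot: [-1.571, -0.0, 1.525]
wrist_force: [-0.1, -0.0, -1.2]
width: 0.0515
time: 36.62
tool_pos: [0.5827, -0.179, 0.0874]
ee_rot: [-1.571, -0.0, 1.525]
wrist_force: [0.1, 0.4, -1.1]
width: 0.0515
time: 36.88
tool_pos: [0.5827, -0.179, 0.0858]
ee_rot: [-1.571, -0.0, 1.525]
wrist_force: [-0.0, -0.6, -0.4]
width: 0.0516
```

```bash
python3 -m creep '[[0,0.7,0,0,0,0,200],[0,0.7,0,0,0,0,200]]'; python3 -m creep '[[0,0,0,0,0,0,120],[0,0,0,0,0,0,90],[0,0,0,0,0,0,60],[0,-15,0,0,0,0,60],[0,-40,0,0,0,0,60]]';python3 - <<'E'
from h import *
s,W=snap("wrist","w10.png")
delta([.5829,-.1787,.105],87.4)
E
```

```text
time: 37.12
tool_pos: [0.5828, -0.179, 0.0853]
ee_rot: [-1.571, -0.0, 1.525]
wrist_force: [-1.1, -0.9, -0.1]
width: 0.0513
time: 37.75
tool_pos: [0.5823, -0.1789, 0.1257]
ee_rot: [-1.569, -0.001, 1.525]
wrist_force: [0.1, -0.8, 1.3]
width: 0.0716
t 37.8 at [ 0.5847 -0.1798  0.131 ] ee [-90.38   0.13  87.4 ] F [0.75 0.12 2.7 ] w 0.0715 SHIFT [ 1.1 26.   2.1] TURN [ 0.38 -0.   -0.13]
```

View pics/w10.png

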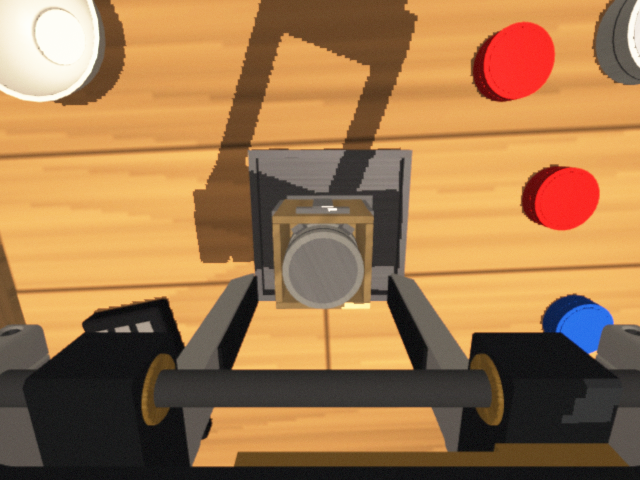

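Second tin sits centred in the mouth at about (322,267), like the first. Shut the fingers and push.

```bash
python3 -m creep '[[0,0,0,0,0,0,255],[0,0,0,0,0,0,255],[0,0,0,0,0,0,255],[0,0,0,0,0,0,255],[0,0,0,0,0,0,255]]'; python3 -m creep '[[0,0,0,0,0,0,255],[0,0,0,0,0,0,255],[0,10,0,0,0,0,255],[0,15,0,0,0,0,255],[0,15,0,0,0,0,255]]'; python3 -m creep '[[0,4,0,0,0,0,255],[0,8,0,0,0,0,255],[0,10,0,0,0,0,255],[0,11,0,0,0,0,255],[0,12,0,0,0,0,255]]'; for i in 1 2 ; do python3 -m creep '[[0,1,0,0,0,0,255],[0,2,0,0,0,0,255],[0,3,0,0,0,0,255]]';done
```

```text
time: 38.42
tool_pos: [0.5826, -0.179, 0.1249]
ee_rot: [-1.57, -0.0, 1.525]
wrist_force: [-0.5, 0.1, -0.6]
width: 0.0253
time: 39.05
tool_pos: [0.5822, -0.1788, 0.1092]
ee_rot: [-1.569, -0.001, 1.525]
wrist_force: [-0.5, 0.2, 0.0]
width: 0.0007
time: 39.67
tool_pos: [0.5828, -0.1791, 0.0984]
ee_rot: [-1.571, 0.0, 1.525]
wrist_force: [0.2, -0.5, -0.1]
width: 0.0003
time: 40.05
tool_pos: [0.5831, -0.1792, 0.0961]
ee_rot: [-1.572, 0.0, 1.525]
wrist_force: [0.1, -0.0, 4.2]
width: 0.0004
time: 40.42
tool_pos: [0.5836, -0.1793, 0.0937]
ee_rot: [-1.573, 0.001, 1.525]
wrist_force: [-0.2, 0.2, 6.6]
width: 0.0003
```

```bash
for i in 1 2 3 4; do python3 -m creep '[[0,1,0,0,0,0,255],[0,2,0,0,0,0,255],[0,3,0,0,0,0,255],[0,4,0,0,0,0,255]]';done
```

```text
time: 40.92
tool_pos: [0.5842, -0.1794, 0.0906]
ee_rot: [-1.575, 0.001, 1.525]
wrist_force: [0.1, -0.7, 7.4]
width: 0.0007
time: 41.42
tool_pos: [0.5831, -0.1789, 0.0843]
ee_rot: [-1.571, -0.0, 1.525]
wrist_force: [1.0, 0.0, 3.9]
width: 0.0003
time: 41.92
tool_pos: [0.5829, -0.1789, 0.0803]
ee_rot: [-1.571, -0.0, 1.525]
wrist_force: [0.8, 2.2, 2.8]
width: 0.0001
time: 42.42
tool_pos: [0.5828, -0.1789, 0.0763]
ee_rot: [-1.571, -0.0, 1.525]
wrist_force: [0.3, 2.2, 3.6]
width: 0.0008
```

```bash
python3 -m creep '[[0,1,0,0,0,0,255],[0,2,0,0,0,0,255],[0,3,0,0,0,0,255],[0,4,0,0,0,0,255]]';python3 -m creep '[[0,1,0,0,0,0,255],[0,2,0,0,0,0,255],[0,3,0,0,0,0,255],[0,4,0,0,0,0,255]]'; python3 -m creep '[[0,0.5,0,0,0,0,255],[0,1,0,0,0,0,255],[0,1,0,0,0,0,255]]';python3 -m creep '[[0,0.5,0,0,0,0,255],[0,1,0,0,0,0,255],[0,1,0,0,0,0,255]]'
```

```text
time: 42.92
tool_pos: [0.5828, -0.179, 0.0724]
ee_rot: [-1.571, -0.0, 1.525]
wrist_force: [1.1, 2.7, 4.2]
width: 0.0005
time: 43.42
tool_pos: [0.5828, -0.179, 0.0683]
ee_rot: [-1.571, -0.0, 1.525]
wrist_force: [1.2, 3.2, 4.6]
width: 0.0005
time: 43.8
tool_pos: [0.5824, -0.1793, 0.0667]
ee_rot: [-1.57, 0.0, 1.525]
wrist_force: [-0.1, 0.5, 1.3]
width: 0.0004
time: 44.18
tool_pos: [0.5824, -0.1793, 0.0662]
ee_rot: [-1.57, 0.0, 1.525]
wrist_force: [-0.3, 0.4, 0.8]
width: 0.0002
```

```bash
python3 -m creep '[[0,0.4,0,0,0,0,255],[0,0.8,0,0,0,0,255],[0,0.8,0,0,0,0,255]]'; python3 -m creep '[[0,-3,0,0,0,0,255],[0,-8,0,0,0,0,255],[0,-40,0,0,0,0,255],[0,-75,0,0,0,0,0],[0,-75,0,0,0,0,0]]';python3 -m creep '[[0,0,0,0,0,0,0],[0,0,0,0,0,0,0],[0,0,0,0,0,0,0]]'; python3 - <<'E'
from h import *
s,W=snap("wrist");t,_=snap("scene")
a=cv2.resize(s["color"][150:320,235:405],None,fx=2.2,fy=2.2,interpolation=2)[:374]
b=cv2.resize(t["color"][150:250,240:340],None,fx=3.74,fy=3.74,interpolation=2)
cv2.imwrite("pics/w11.png",np.hstack([a,b]));cv2.imwrite("pics/scene2.png",t["color"])
nets("tin_a","wrist");nets("tin_a","scene")
E
```

```text
time: 44.55
tool_pos: [0.5825, -0.1792, 0.0654]
ee_rot: [-1.57, 0.0, 1.525]
wrist_force: [-0.6, -0.5, 2.1]
width: 0.0003
time: 45.18
tool_pos: [0.5849, -0.1796, 0.1446]
ee_rot: [-1.578, 0.002, 1.526]
wrist_force: [0.1, -0.6, -0.3]
width: 0.0169
time: 45.55
tool_pos: [0.5821, -0.1788, 0.1389]
ee_rot: [-1.568, -0.001, 1.525]
wrist_force: [-0.3, 0.0, 0.2]
width: 0.0472
tin_a wrist [(0.95, [0.679, 0.052, -0.003]), (0.83, [0.457, -0.026, 0.003]), (0.8, [0.558, 0.024, -0.004]), (0.69, [0.583, -0.179, 0.05])]
tin_a scene [(0.97, [0.679, 0.18, 0.004]), (0.83, [0.452, -0.028, -0.001]), (0.73, [0.679, 0.054, -0.001]), (0.6, [0.579, -0.176, 0.045]), (0.56, [0.555, 0.024, -0.001])]
```

View pics/w11.png

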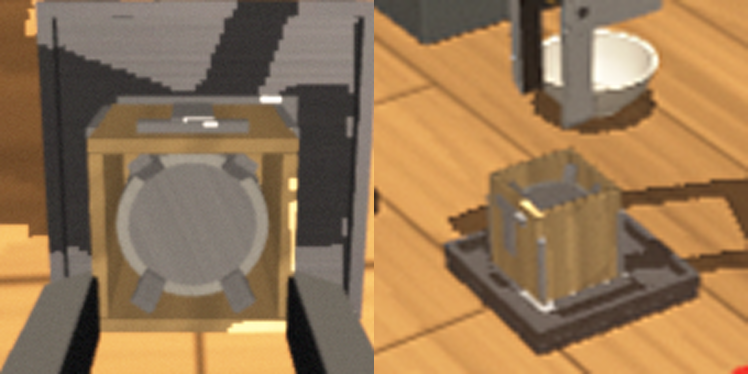

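View pics/scene2.png

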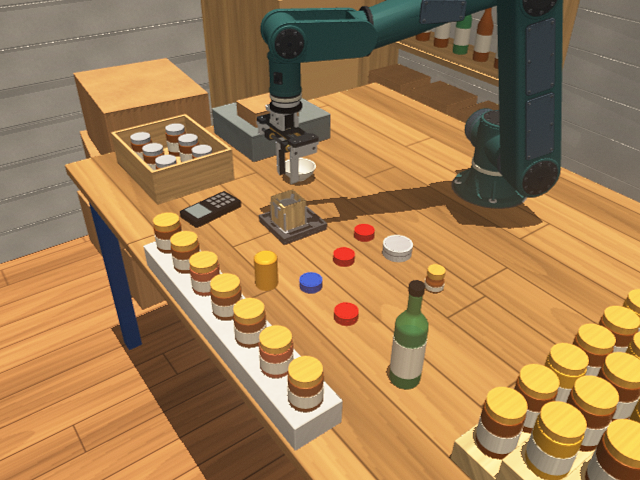

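```bash
python3 - <<'E'
from h import *
print(robot.get_obs()["wrist_force"].round(2)); print(robot.close_job())
E
```

```text
[-0.35 -0.39 -0.6 ]
the job is handed in; nothing more can be done
None
```

Both white tins are in the magazine under its lips, and I handed the job in at about 46 s of the 72 s allowed. No verdict is reported back.

- **How it went:** I found the magazine's walls by light touch, staying below about 8 N. Its centre is at about (0.583, -0.179), roughly 10 mm off the holder's axis as seen in the top picture. I gripped each tin along two axes to centre it, set it in the mouth, and pushed it down with shut fingers. The force readings I took during the pushes peaked at about 7.4 N.
- **Last checks:**
  - The force dropped as each tin snapped in, below about 67 mm.
  - The last wrist picture shows all four lip tabs lying over the upper tin.
  - The networks put that tin's underside at 45 to 50 mm. That range is about the networks' own error of 4 mm, so the pictures and forces are better evidence than those numbers.
  - The bystanders in the last scene picture stand where they were at the start.
- **What disagreed:**
  - While the tins slid past the lips, the readings were only about 3 to 5 N, below the stated 5 to 12 N, apart from 5.5 to 7.4 N at the start.
  - Triangulation from two wrist views put the tin tops at 14 and 29 mm instead of 20 mm. The networks put the undersides at table level, so I used 20 mm.

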